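# Clamp a contactor with the torque-limited T handle

## Robot

A 6-joint arm with a two-finger parallel gripper is mounted at the origin on the work surface. World frame = base frame: x ahead of the robot, y to its left, z up, the work surface at z = 0. Lengths are in m, angles in rad, forces in N, time in s.
With the tool pointing down it reaches from about 0.375 to 0.9 m from the base axis. Payload 3.1 kg.
Tool frame: the origin (TCP) lies midway between the tips of the shut fingers; the grasp point (between the pads) lies 19 mm behind it; z points along the fingers, y is the direction in which the jaws open and shut (so a half turn about z gives the same grasp; the last joint's range is limited). The gripper opens to 87 mm and grips with 3 to 60 N. Pads are 19 mm wide; open, the fingers measure 117 mm over their backs; the gripper's body (75 mm by 190 mm) begins 51 mm behind the grasp point.
Start: joints at [0.925, 0.527, 1.433, -0, 1.181, -0.178], TCP at [0.281, 0.558, 0.223] pointing down, gripper open.
Joint ranges: [-3.08, 3.08], [-0.75, 2.2], [0.22, 2.44], [-1.43, 4.57], [0, 2.65], [-2.85, 2.85]. Speed limits (rad/s): [2.79, 2.79, 3.14, 3.14, 3.14, 3.14].

## Interface

Orientations are given as a rotation vector (axis times angle).
In Python, from station import manip, jaws, optics, finish_job gives the robot as it stands. Calls block until the motion is done:
- manip.move_ptp(position, orientation): joint-space move of the TCP to a pose.
- manip.movel(position, frame=None, feed=0.15): straight line of the TCP; frame=None keeps the orientation; feed is the mean speed in m/s.
- manip.set_joints(angles): joint-space move.
- jaws.grip(opening): finger opening in m; the grip force is fixed at half the most; returns when the fingers have stopped.
- manip.wait(seconds).
- manip.inverse_kinematics(position, orientation): joint angles nearest the present ones, or None.
- manip.sense(): the state.
- optics.camera(name): name is "scene" or "top" or "wrist"; returns (picture, depth): 420x560x3 uint8, red, green, blue; 420x560 float32, m along the optical axis (not along the pixel's ray), 0 where there is no reading.
- optics.camera_info(name): a dict with "fx", "fy", "cx", "cy" (pixels), "view" (4x4, takes a point from world to camera coordinates); the wrist camera has in their place "mount" (4x4, takes a point from camera to tool coordinates, whose origin is the TCP and whose axes are the flange's). Camera axes: x right, y up, looking along -z (the intrinsics and any distortion apply to the point x, -y, -z); pixel columns grow to the right and rows downward; lengths in m; the calibration is good to about 2 mm. A picture is of the moment at which its call begins: read the wrist's pose just before it. camera_info takes no time and is no camera call.
A pose or a line that the arm cannot do raises manip.PlanningError and nothing moves.
- finish_job(): hands the job in, once; it reports no verdict.
Trained networks look in the newest picture that a camera, given by its name, has taken for a name from the list of things; names that differ only in an ending like _2 or _b are one class to them, and where a whole thing is asked for, a point or a joint stands for the part that bears it (a point fixed in the world has none). Each returns a list of dicts, best first, with "conf" (0 to 1); they miss things now and then, are a little off and sometimes report something else, mostly with a low value. They report only what shows in the picture. A call takes as long as a camera call. They do not tell look-alikes from the thing itself.
- optics.spot_in(camera, query): "extent" ([left, top, right, bottom] in pixels, round what is visible of it).
- optics.masks_of(camera, query): "pixels" (420x560 bool, what is visible of it) and "extent" ([left, top, right, bottom] in pixels, round what is visible of it).
- optics.spot_point(camera, query): "pixel" ([column, row] in pixels: a listed point, or the origin of a listed thing).
The state is a dict: "t": time; "joints": joint angles; "qvel": joint speeds; "effort": joint torques, N m; "tool_pos": TCP position; "eef_rot": TCP orientation; "wrist_force": force on the tool from outside, world axes, zero at the start; "ft_torque": the same for the moment, N m; "grip_width": finger opening in m.
Only numpy, scipy, OpenCV 4.12 (cv2) and the standard library are available. Lean on these libraries where they do the work, as an engineer would, in place of code of your own. Each camera call takes 0.05 s, during which the arm holds its last target. There are 200 camera calls.

## Task

Take the contactor (the big device) out of the wooden tray and set it upright on the bench clamp, sitting flat between the moving jaw and the rest, its long side along the clamping direction. Then turn the clamp's black T handle clockwise until its torque limiter slips, stop straight away so that the contactor is not crushed, and let go, leaving it clamped. Leave everything else as it is.

Things in the scene. Friction and masses are not known exactly. Their poses are not given: they have to be found in the camera images.
- contactor: The device to clamp, biggest in the wooden tray, loose: grey block 44 (its x) x 56 (its y) x 54 mm with a black cap 44 x 40 x 18 mm on top, 72 mm high in all, 0.2 to 0.4 kg. Origin: centre of its underside, z up; starts upright. Grip from above across the 44 mm width near the top; the 56 mm length goes between the jaws, either way round.
- clamp: Bench clamp, fixed: aluminium plate 100 (x) x 270 (y) x 12 mm (y from -130 to +140), origin in its underside, y = clamping direction. Along y: handle post at -65 mm (diameter 44, top 60 mm above the table), jaw, contactor's place (point nest), rest, stop block at +121 mm (50 x 24 mm, top at 48). Jaw and rest are 40 mm wide in x, tops 44 mm above the table.
- nest (a point): Where the middle of the contactor's underside goes: on the base plate, 12 mm above the table, y = +50 mm in the clamp's frame, axes as the clamp's. Both x sides are free. The jaw's face is 31 mm away at the start (3 mm gap).
- jaw: Moving steel jaw plate, sprung (8 N per mm) on a rack that slides in the clamp's +y towards the rest, 20 mm per radian of handle turn, pushing the contactor along until it meets the rest. Starts fully open; its origin is then at the clamp's origin.
- jaw_face (a point): Middle of the jaw's clamping face, facing the clamp's +y. More than 24 N of jaw force crushes the contactor.
- handle: Black T handle: bar 72 (its x) x 13 (its y) x 21 mm high on an upright 12 mm neck over the post. Turns about the vertical axis through its origin (at table height); clockwise from above closes the jaw. At the start its x is along the clamp's x. A brake of 0.25 N m resists it and holds the jaw when it is let go.
- handle_grip (a point): Middle of the T bar, on the turning axis, 94.5 mm above the table: grip here, fingers on the two long faces. Bar underside at 84 mm above the table; the collar below ends at 68 mm.
- tray: Shallow plywood tray, fixed, 220 x 220 x 26 mm, walls and floor 7 mm, in which the devices stand. Origin at the centre of its underside.
- relay: Bystander in the tray: slim grey and black relay 20 x 62 x 54 mm, upright. Origin at the centre of its underside. Leave it.
- terminal: Bystander in the tray: grey terminal block 16 x 45 x 30 mm. Origin at the centre of its underside. Leave it.
- screwdriver: Bystander: screwdriver lying on the table near the robot. Leave it.
- spray: Bystander: spray can, diameter 56, 150 mm high, origin at its foot. Leave it.
- cup: Bystander: steel cup, diameter 72, 60 mm high. Leave it.
- carton: Bystander: cardboard box 100 x 70 x 50 mm. Leave it.
- tape: Bystander: roll of tape, diameter 80, 20 mm high, lying. Leave it.
- rest_nominal (a point): Point on the clamp, 40 mm in +y from nest, about where the face of the rest is. The rest is a steel pad on the stop block, set by hand differently each time and not measured: its true face is 31 to 49 mm from nest. It does not yield. So the turn that clamps the contactor is not known beforehand and must be felt.
- limiter (a point): Torque limiter in the collar under the handle. After 0.3 to 1.2 rad of turn the contactor meets the rest; then the torque climbs over 0.1 to 0.15 rad from 0.25 to 0.6 N m (jaw force about 18.5 N). There it slips: the handle turns on at steady torque, jaw still, for only 0.16 rad (9 degrees); farther it goes solid and crushes. Let go during the slip: about 9 N of jaw force stays.
Things that resemble listed ones, but are neither listed nor needed, are in the scene too. What is shaped like the contactor but green is not meant.

How it is judged:
By the outcome, as a careful person would: the job done as asked, in the order asked, and still so for the second after the job is handed in, with the robot touching nothing.
It also fails if it takes over 61 s, if anything falls off the work surface, if the arm or the gripper's body presses on something with over 40 N, if the wrist force passes 120 N, or if a joint passes its speed limit or range.

## Working session

There is one attempt and no reset: what is moved stays moved. The work goes in short steps, each a Python script; the robot and the scene stay as the last script left them, time stands still between calls to the robot, and variables do not carry over. Pictures are saved under pics/ and viewed, about 8 in all and at most 12, crops included, and the job is handed in when it is done.

```bash
ls; mkdir -p pics; cat > h.py <<'E'
import numpy as np, cv2
from scipy.spatial.transform import Rotation as R
from station import manip, jaws, optics, finish_job
def cam(name):
    s=manip.sense(); pic,d=optics.camera(name); i=optics.camera_info(name)
    if 'view' in i: T=np.linalg.inv(np.array(i['view']))
    else:
        W=np.eye(4); W[:3,:3]=R.from_rotvec(s['eef_rot']).as_matrix(); W[:3,3]=s['tool_pos']; T=W@np.array(i['mount'])
    return pic,d,i,T
def cloud(d,i,T):
    v,u=np.mgrid[:d.shape[0],:d.shape[1]]
    P=np.stack([(u-i['cx'])/i['fx']*d,-(v-i['cy'])/i['fy']*d,-d],-1)
    return P@T[:3,:3].T+T[:3,3]
def save(n,p): cv2.imwrite('pics/'+n,cv2.cvtColor(p,cv2.COLOR_RGB2BGR))
E
python3 - <<'E'
from h import *
print(manip.sense())
a=[]
for n in('top','scene'):
    pic,d,i,T=cam(n); P=cloud(d,i,T); save(n+'0.png',pic); print(n,{k:v for k,v in i.items() if k!='view'},T.round(3).tolist())
    for q in('contactor','clamp','handle','tray'):
        for m in optics.masks_of(n,q)[:3]:
            k=m['pixels']&(d>0); p=P[k]; print(q,round(m['conf'],2),np.round(m['extent']),np.median(p,0).round(3),p.min(0).round(3),p.max(0).round(3),np.median(pic[k],0))
    for q in('nest','handle_grip','jaw_face','rest_nominal'):
        for m in optics.spot_point(n,q)[:2]: 
            u,v=np.round(m['pixel']).astype(int); print(q,round(m['conf'],2),m['pixel'],P[v,u].round(3))
print(manip.sense()['t'])
E
```

```text
pics
{'t': 0.0, 'joints': array([ 9.25518967e-01,  5.28496571e-01,  1.43390200e+00, -1.38686979e-05,
        1.18136970e+00, -1.78499551e-01]), 'qvel': array([ 0.00105646,  0.00097536, -0.00077781,  0.00081095,  0.00095494,
        0.00018058]), 'effort': array([ 3.82306353e-04, -4.40041637e+01, -1.76591045e+01,  6.34381687e-02,
        5.82315295e-02, -1.49504476e-04]), 'tool_pos': array([0.28078909, 0.55755997, 0.22155304]), 'eef_rot': array([-0.72636743, -3.05558291,  0.00313884]), 'wrist_force': array([ 0.7672014 , -0.33483135,  0.24355069]), 'ft_torque': array([-0.05176711, -0.00847885, -0.03803444]), 'grip_width': 0.08707595294135699}
top {'fx': 426.6368057343634, 'fy': 426.6368057343634, 'cx': 276.3068961206939, 'cy': 208.27122968272636} [[-0.009, 0.994, -0.108, 0.413], [-1.0, -0.01, -0.006, 0.007], [-0.007, 0.108, 0.994, 1.279], [0.0, 0.0, 0.0, 1.0]]
contactor 0.86 [198. 137. 220. 161.] [0.716 0.217 0.068] [ 0.692  0.189 -0.006] [0.754 0.249 0.078] [ 62. 133.  63.]
contactor 0.77 [196. 185. 215. 208.] [0.582 0.217 0.074] [ 0.554  0.188 -0.   ] [0.625 0.264 0.084] [71. 63. 50.
[... 1602 characters left out ...]
.036 0.107] [142. 141. 136.]
handle 0.62 [196. 189. 214. 206.] [ 0.599 -0.168  0.099] [ 0.519 -0.244 -0.001] [ 0.632 -0.161  0.107] [74. 62. 48.]
tray 0.87 [291. 231. 400. 322.] [0.543 0.266 0.007] [ 0.401  0.142 -0.004] [0.65  0.374 0.079] [196. 178. 136.]
tray 0.19 [221. 216. 236. 232.] [ 0.593 -0.094  0.037] [ 0.543 -0.128  0.01 ] [ 0.612 -0.084  0.048] [103.5  98.5  91.5]
nest 0.84 [244.1, 231.3] [ 0.576 -0.053  0.011]
handle_grip 0.68 [208.5, 197.9] [ 0.596 -0.166  0.098]
handle_grip 0.45 [355.6, 301.7] [0.611 0.337 0.011]
jaw_face 0.5 [232.6, 226.4] [ 0.583 -0.09   0.017]
rest_nominal 0.61 [248.4, 232.8] [ 0.6   -0.017  0.042]
rest_nominal 0.53 [206.9, 207.5] [ 0.605 -0.167  0.065]
0.9
```

```bash
python3 - <<'E'
import cv2
a=cv2.imread('pics/top0.png')[125:275,130:380]; cv2.imwrite('pics/c0.png',cv2.resize(a,None,fx=3.2,fy=3.2,interpolation=cv2.INTER_CUBIC))
E
```

```text
(no output)
```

View pics/c0.png

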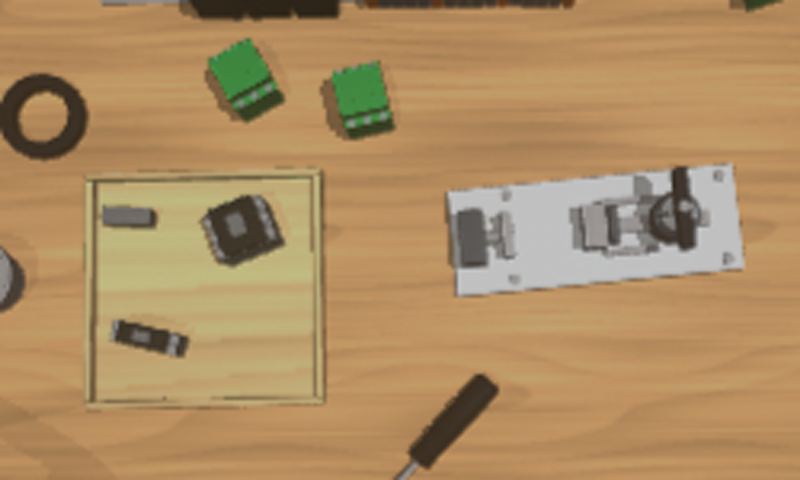

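```bash
cat >> h.py <<'E'
def ori(yaw): return (R.from_euler('z',yaw)*R.from_euler('x',np.pi)).as_rotvec()
def rect(P,ok):
    xy=P[ok][:,:2]
    (c,wh,a)=cv2.minAreaRect((xy*1000).astype(np.float32)); 
    if wh[0]<wh[1]: wh=wh[::-1]; a+=90
    return np.array(c)/1000,np.array(wh),(a%180)
E
python3 - <<'E'
from h import *
manip.move_ptp([0.58,0.215,0.27],ori(np.radians(105)))
manip.wait(0.2)
pic,d,i,T=cam('wrist');P=cloud(d,i,T);save('w1.png',pic)
print(manip.sense()['t'],np.round(i['mount'],3).tolist())
for m in optics.masks_of('wrist','contactor')[:2]:
    k=m['pixels']&(d>0); p=P[k]; zt=np.percentile(p[:,2],90); print(m['conf'],m['extent'],zt,np.median(pic[k],0))
    for lo,hi in((zt-.008,zt+.006),(zt-.026,zt+.006)):
        kk=(k&(P[...,2]>lo)&(P[...,2]<hi)); kk=cv2.morphologyEx(kk.astype(np.uint8),cv2.MORPH_OPEN,np.ones((5,5)))>0
        print(rect(P,kk))
E
```

```text
2.825 [[0.0, 0.957, 0.291, 0.08], [1.0, 0.0, -0.001, -0.0], [-0.001, 0.291, -0.957, -0.163], [0.0, 0.0, 0.0, 1.0]]
0.89 [333.1, 252.0, 369.8, 292.7] 0.07273121308607486 [42. 51. 25.]
(array([0.69543604, 0.12256715]), array([23.50627708, 23.30571938]), 107.96658325195312)
(array([0.694677  , 0.11563586]), array([36.15163803, 32.51537323]), 103.1974458694458)
0.78 [374.3, 175.6, 437.3, 234.8] 0.07312211654814944 [ 49. 131.  55.]
(array([0.72800854, 0.22335454]), array([44.61699677, 40.85946655]), 119.14343643188477)
(array([0.72808649, 0.22336493]), array([56.3006897 , 44.62162018]), 29.29086685180664)
```

View pics/w1.png

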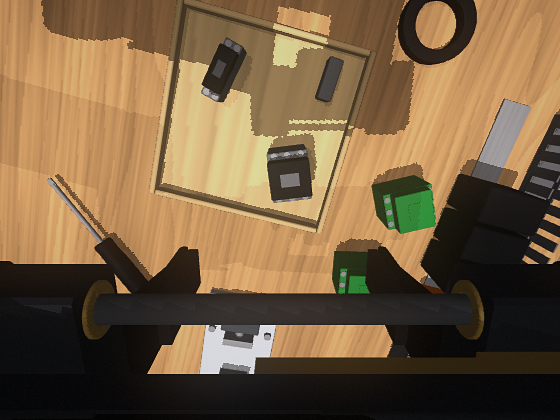

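```bash
python3 - <<'E'
from h import *
pic,d,i,T=cam('wrist');P=cloud(d,i,T)
near=(np.hypot(P[...,0]-.58,P[...,1]-.217)<.06)&(d>0)
near[260:]=False
for lo in(.07,.05,.035):
    k=near&(P[...,2]>lo); k=cv2.morphologyEx(k.astype(np.uint8),cv2.MORPH_OPEN,np.ones((3,3)))>0
    print(lo,k.sum(),rect(P,k),np.median(P[k],0))
pic,d,i,T=cam('top');P=cloud(d,i,T)
near=(np.hypot(P[...,0]-.58,P[...,1]-.217)<.06)&(d>0)
for lo in(.065,.045): print(rect(P,near&(P[...,2]>lo)))
E
```

```text
0.07 2144 (array([0.5788028 , 0.22049686]), array([104.16348267,  40.71025467]), 22.700204849243164) [0.58455807 0.22409519 0.07972465]
0.05 2642 (array([0.57807135, 0.22591064]), array([83.69335175, 68.63759613]), 155.24279022216797) [0.58332117 0.22763454 0.07942665]
0.035 2700 (array([0.5781333 , 0.22604497]), array([83.69335175, 68.93343353]), 155.24279022216797) [0.58310757 0.22827689 0.0793858 ]
(array([0.5755434, 0.2130219]), array([114.81812286,  98.45661926]), 108.80853462219238)
(array([0.5755434, 0.2130219]), array([114.81812286,  98.45661926]), 108.80853462219238)
```

```bash
python3 - <<'E'
from h import *
pic,d,i,T=cam('wrist');P=cloud(d,i,T)
v,u=np.mgrid[:420,:560]; w=(u>258)&(u<320)&(v>135)&(v<210)&(d>0)
for lo,hi in((.074,.09),(.054,.068),(.05,.09)):
    k=w&(P[...,2]>lo)&(P[...,2]<hi)
    if lo>.07: k=cv2.morphologyEx(k.astype(np.uint8),cv2.MORPH_OPEN,np.ones((3,3)))>0
    print(lo,k.sum(),rect(P,k),np.median(P[k],0))
k=w&(P[...,2]>.074)&(P[...,2]<.09); print(np.histogram(P[w][:,2],np.arange(0,.1,.005)))
E
```

```text
0.074 1588 (array([0.58495386, 0.22291344]), array([43.84764099, 40.77913284]), 22.15363121032715) [0.58458099 0.22383726 0.07937908]
0.054 458 (array([0.58481885, 0.22310294]), array([55.91907883, 43.90914917]), 112.01918601989746) [0.57996814 0.24285074 0.0614763 ]
0.05 2102 (array([0.58484064, 0.22312173]), array([55.93241501, 43.89992523]), 112.08898544311523) [0.58336515 0.22761289 0.0790693 ]
(array([   7, 2239,   17,   19,   16,   16,   23,   16,   23,   21,   20,
         41,  397,   32,   29, 1228,  355,    0,    0]), array([0.   , 0.005, 0.01 , 0.015, 0.02 , 0.025, 0.03 , 0.035, 0.04 ,
       0.045, 0.05 , 0.055, 0.06 , 0.065, 0.07 , 0.075, 0.08 , 0.085,
       0.09 , 0.095]))
```

```bash
python3 - <<'E'
from h import *
manip.move_ptp([0.59,-0.16,0.32],ori(np.radians(95))); manip.wait(0.2)
pic,d,i,T=cam('wrist');P=cloud(d,i,T);save('w2.png',pic); np.savez('w2.npz',P=P,d=d)
for q in('clamp','handle','jaw'):
    for m in optics.masks_of('wrist',q)[:2]: 
        k=m['pixels']&(d>0); print(q,m['conf'],np.round(m['extent']),rect(P,k),np.median(P[k],0).round(4))
for q in('nest','handle_grip','jaw_face','rest_nominal'):
    for m in optics.spot_point('wrist',q)[:2]:
        a,b=np.round(m['pixel']).astype(int); print(q,round(m['conf'],2),m['pixel'],P[b,a].round(4))
v,u=np.mgrid[:420,:560]
pl=(abs(P[...,2]-.012)<.005)&(d>0)&(pic.min(-1)>120)
pl=cv2.morphologyEx(pl.astype(np.uint8),cv2.MORPH_OPEN,np.ones((3,3)))
n,l,s,c=cv2.connectedComponentsWithStats(pl); j=1+s[1:,4].argmax(); print(s[j],rect(P,l==j))
h=(P[...,2]>.085)&(P[...,2]<.12)&(d>0)&(np.hypot(P[...,0]-.588,P[...,1]+.17)<.06)
print(h.sum(),rect(P,h),np.median(P[h],0)); print(manip.sense()['t'])
E
```

```text
clamp 0.63 [244.   8. 323. 224.] (array([ 0.58680566, -0.10299107]), array([276.91152954, 104.86940765]), 95.08523750305176) [ 0.5854 -0.0845  0.0129]
handle 0.56 [254. 177. 320. 198.] (array([ 0.5928136 , -0.17133295]), array([70.552742 , 12.6568737]), 5.100920677185059) [ 0.5924 -0.1694  0.1048]
jaw 0.86 [266. 114. 299. 134.] (array([ 0.58657086, -0.0989193 ]), array([39.77697754, 21.41907692]), 5.158700942993164) [ 0.5867 -0.0984  0.0437]
nest 0.62 [284.5, 86.8] [ 0.5828 -0.0562  0.0113]
handle_grip 0.74 [284.4, 185.4] [ 0.5923 -0.1655  0.1002]
jaw_face 0.83 [285.6, 112.2] [ 0.5882 -0.087   0.0117]
jaw_face 0.17 [283.6, 88.3] [ 0.5829 -0.0574  0.0113]
rest_nominal 0.77 [285.0, 53.1] [ 0.5805 -0.0201  0.0437]
[ 245   20   77   93 3609] (array([ 0.57990857, -0.03310479]), array([108.80374146,  96.63821411]), 95.10114336013794)
863 (array([ 0.5928269 , -0.17134657]), array([70.55198669, 12.83023739]), 4.833127975463867) [ 0.59268938 -0.16954469  0.1048361 ]
5.0333
```

View pics/w2.png

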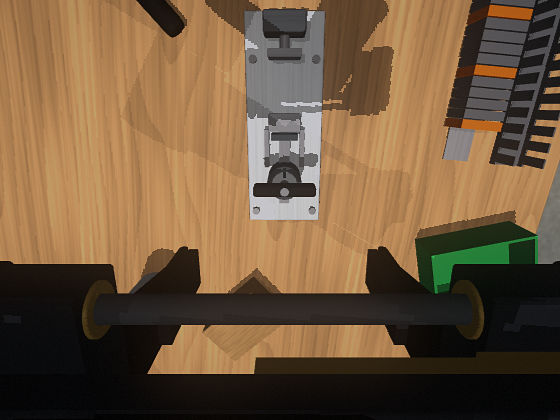

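```bash
cat >> h.py <<'E'
CY=np.radians(95.1); yh=np.array([np.cos(CY),np.sin(CY)]); xh=np.array([yh[1],-yh[0]])
HG=np.array([.5928,-.1712]); NEST=HG+.115*yh
E
python3 - <<'E'
from h import *
z=np.load('w2.npz');P=z['P'];q=P[...,:2]-NEST; a=q@yh; b=q@xh; k=(z['d']>0)&(abs(b)<.017)&(P[...,2]>.03)&(P[...,2]<.06)
print(np.histogram(a[k]*1000,np.arange(-60,90,3)))
# grasp
manip.move_ptp([.5848,.2231,.16],ori(np.radians(112.1)))
manip.movel([.5848,.2231,.048],feed=.12)
w=jaws.grip(0.0); s=manip.sense(); print(w,s['grip_width'],s['tool_pos'],s['wrist_force'])
manip.movel([.5848,.2231,.16],feed=.12)
s=manip.sense(); print(s['grip_width'],s['wrist_force'],s['t'])
E
```

```text
(array([ 58,  23,  54,  81,  54,  80,  53,  81,  54,  27,   0,   0,   0,
         0,   0,   0,   0,   0,   0,   0,   0,   0,   0,   0,   0,   0,
         0,   0,   0,   0,  52,  87,  87,  77,  19,  27,  26,  29,  26,
       140,  84,  83,  87,  86,  92,  92,  94,  30,   0]), array([-60, -57, -54, -51, -48, -45, -42, -39, -36, -33, -30, -27, -24,
       -21, -18, -15, -12,  -9,  -6,  -3,   0,   3,   6,   9,  12,  15,
        18,  21,  24,  27,  30,  33,  36,  39,  42,  45,  48,  51,  54,
        57,  60,  63,  66,  69,  72,  75,  78,  81,  84,  87]))
False 0.04370557644693923 [0.58491414 0.22313924 0.04800416] [-0.6333851   0.21869812  1.13884011]
0.04390544834175466 [ 0.39926853 -0.08436534 -3.20904736] 9.525
```

```bash
python3 - <<'E'
from h import *
o=ori(CY)
manip.move_ptp([*NEST,.16],o); manip.movel([*NEST,.095],o,feed=.12); manip.wait(.2)
f0=manip.sense()['wrist_force']; z=.095
while z>.0525:
    z-=.006 if z>.062 else .002
    manip.movel([*NEST,z],o,feed=.05); s=manip.sense(); df=s['wrist_force']-f0
    if z<.06 or abs(df).max()>2: print(round(z,4),df.round(1),s['tool_pos'].round(4))
    if df[2]>6 or np.hypot(*df[:2])>6: break
pic,d,i,T=cam('scene');save('s1.png',cv2.resize(pic[150:290,150:330],None,fx=4,fy=4)); print(s['t'])
E
```

```text
0.065 [ 0.  -2.   0.1] [ 0.5822 -0.0565  0.0646]
0.059 [-0.6 -1.5  0.8] [ 0.5822 -0.0565  0.0586]
0.057 [-0.  -0.1  0.3] [ 0.5825 -0.0566  0.0569]
0.055 [ 0.2 -0.7  0.6] [ 0.5825 -0.0566  0.0549]
0.053 [-0.1 -1.7  0.4] [ 0.5827 -0.0567  0.053 ]
0.051 [-2.6 -0.6 12.7] [ 0.5828 -0.0567  0.0529]
14.1
```

View pics/s1.png

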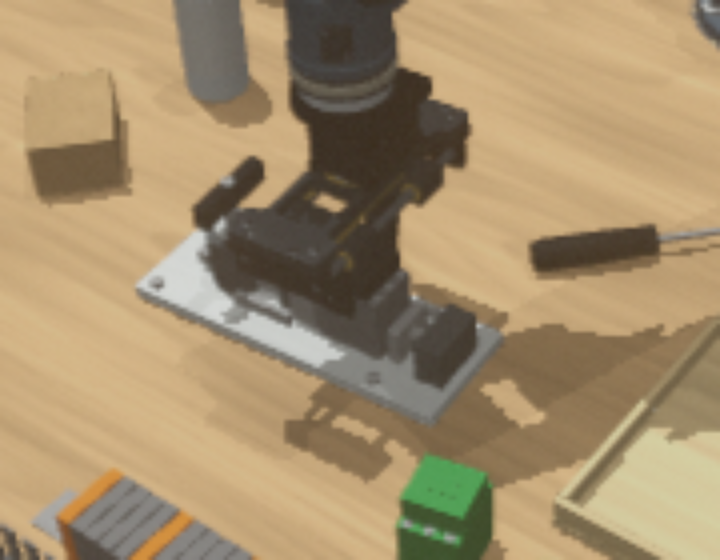

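```bash
python3 - <<'E'
from h import *
o=ori(CY)
manip.movel([*NEST,.053],o,feed=.05); jaws.grip(.07); manip.movel([*NEST,.2],o,feed=.15)
manip.move_ptp([*(HG+.01*yh),.3],o); manip.wait(.2)
pic,d,i,T=cam('wrist');P=cloud(d,i,T);save('w3.png',cv2.resize(pic[0:240,200:380],None,fx=2.5,fy=2.5)); 
q=P[...,:2]-NEST; a=q@yh; b=q@xh; near=(d>0)&(abs(a)<.045)&(abs(b)<.04)
for lo,hi in((.074,.1),(.056,.1)): 
    k=near&(P[...,2]>lo)&(P[...,2]<hi);c,wh,an=rect(P,k); print((c-NEST)@yh,(c-NEST)@xh,wh,an,np.median(P[k][:,2]))
h=(P[...,2]>.085)&(P[...,2]<.12)&(d>0)&(np.hypot(*(P[...,:2]-HG).transpose(2,0,1))<.06)
h=cv2.morphologyEx(h.astype(np.uint8),cv2.MORPH_OPEN,np.ones((3,3)))>0
print(rect(P,h)); s=manip.sense(); print(s['t'])
for y in(5.1,185.1): 
  for e in(0,-90):
    print(y,e,manip.inverse_kinematics([*HG,.0755],ori(np.radians(y+e))))
E
```

```text
-7.858679197671499e-05 -0.00028277101555428526 [43.7951355  40.10453033] 5.227514743804932 0.08439341818019924
-0.0002934166077157674 -0.00023447726212818848 [54.3285408 43.8558197] 95.48166751861572 0.0840756943005388
(array([ 0.59259924, -0.17143147]), array([71.2985611 , 12.79588127]), 5.234192371368408)
17.175
5.1 0 [-4.62029001e-01  7.06984070e-01  1.56691629e+00 -4.44089210e-16
  8.67692298e-01  1.01975553e+00]
5.1 -90 [-4.62029001e-01  7.06984070e-01  1.56691629e+00 -4.44089210e-16
  8.67692298e-01  2.59055186e+00]
185.1 0 [-4.62029001e-01  7.06984070e-01  1.56691629e+00 -4.44089210e-16
  8.67692298e-01 -2.12183712e+00]
185.1 -90 [-0.462029    0.70698407  1.56691629  0.          0.8676923  -0.55104079]
```

View pics/w3.png

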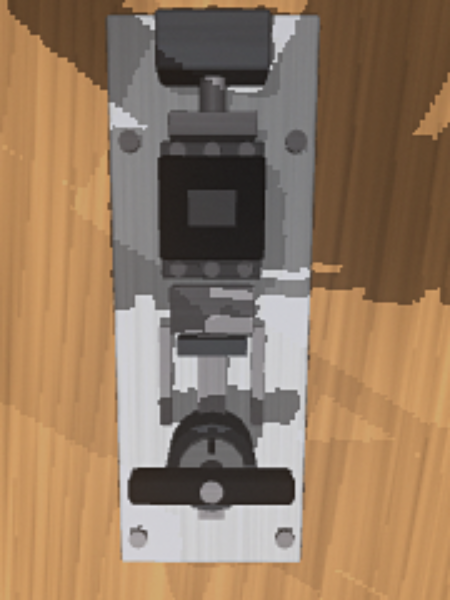

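```bash
python3 - <<'E'
from h import *
H=[.5927,-.1713]; o=ori(np.radians(185.15))
jaws.grip(.05); manip.move_ptp([*H,.15],o); manip.movel([*H,.0765],o,feed=.1); manip.wait(.15)
def m(n=5):
    r=[]
    for _ in range(n): r.append(manip.sense()['ft_torque'][2]); manip.wait(.01)
    return np.array(r)
t0=m(10); print('zero',t0.mean(),t0.std(),manip.sense()['t'])
jaws.grip(0.); s=manip.sense(); t1=m(10); print(s['grip_width'],s['wrist_force'],t1.mean(),t1.std(),s['joints'])
np.save('zero.npy',[t0.mean(),manip.sense()['joints'][5]])
q=s['joints'].copy()
for k in range(4):
    q[5]+=.03; manip.set_joints(q); r=m(5); s=manip.sense(); print(s['t'],s['joints'][5],r.mean()-t0.mean(),r.std(),s['grip_width'],s['wrist_force'].round(1))
E
```

```text
zero -0.003045105009834191 0.028939355020901305 20.375
0.012834925148262278 [-0.22808368 -1.13890295 -0.68862596] -0.028887774638897374 0.03180515901440959 [-4.62588411e-01  7.05548819e-01  1.56645065e+00 -4.98562351e-04
  8.69291064e-01 -2.12290759e+00]
21.4667 -2.093266206526711 -0.043302719567752425 0.018114153839784267 0.012884720668969405 [-0.4 -1.4 -0.2]
21.7583 -2.063527333546768 -0.013543777156735815 0.0280712473760748 0.012344080114505773 [-1.  -0.5 -0.6]
22.05 -2.0335574035990045 -0.02922664558430803 0.01654119410330276 0.01279342028411577 [-0.6 -0.7  0.3]
22.3417 -2.0035736385851926 -0.02800958404123119 0.026486189860230085 0.012941965333863645 [-0.8 -0.6 -0.4]
```

```bash
python3 - <<'E'
from h import *
s=manip.sense(); q=s['joints'].copy(); q0=np.load('zero.npy')[1]
print('eff',s['effort'][5])
for k in range(5):
    q[5]+=.02; manip.set_joints(q); L=[]
    for _ in range(8): s=manip.sense(); L.append((s['ft_torque'][2],s['effort'][5],s['qvel'][5])); manip.wait(.008)
    L=np.array(L); print(round(s['t'],3),round(s['joints'][5]-q0,4),round(q[5]-q0,4),L[:,0].round(3),L[:,1].round(3),L[:2,2].round(4))
E
```

```text
eff -0.01984014466870576
22.65 0.1388 0.1393 [0.074 0.017 0.044 0.049 0.092 0.119 0.07  0.093] [0.083 0.08  0.078 0.077 0.076 0.076 0.075 0.075] [0.0001 0.0011]
22.967 0.159 0.1593 [0.106 0.073 0.101 0.068 0.091 0.078 0.073 0.081] [0.084 0.081 0.078 0.077 0.076 0.075 0.074 0.074] [-0.0004 -0.0003]
23.283 0.1791 0.1793 [0.091 0.052 0.094 0.118 0.046 0.042 0.121 0.101] [0.093 0.09  0.088 0.086 0.085 0.084 0.083 0.083] [-0.002  -0.0002]
23.6 0.1991 0.1993 [0.087 0.11  0.041 0.111 0.166 0.038 0.084 0.093] [0.112 0.109 0.107 0.105 0.104 0.103 0.102 0.102] [-0.0016  0.0013]
23.917 0.2191 0.2193 [0.112 0.086 0.085 0.088 0.089 0.045 0.117 0.102] [0.107 0.104 0.101 0.099 0.098 0.097 0.096 0.096] [-0.0008 -0.0002]
```

```bash
cat > turn.py <<'E'
from h import *
import sys
s=manip.sense(); q=s['joints'].copy(); q0=np.load('zero.npy')[1]; E=[]
for k in range(int(sys.argv[1])):
    q[5]+=.01; manip.set_joints(q); s=manip.sense(); e=s['effort'][5]; E.append(e)
    print(round(s['t'],2),round(s['joints'][5]-q0,4),round(e,3),round(s['ft_torque'][2],2),round(s['grip_width']*1e3,2))
    if e>.62 or (len(E)>3 and e>.3 and e-E[-4]<.03): print('STOP'); break
E
python3 turn.py 12
```

```text
24.18 0.2289 0.2 0.2 13.0
24.43 0.2392 0.194 0.2 12.55
24.68 0.2493 0.191 0.21 12.34
24.93 0.2593 0.19 0.2 12.86
25.18 0.2693 0.19 0.19 12.85
25.43 0.2793 0.19 0.15 12.8
25.68 0.2893 0.19 0.16 12.79
25.93 0.2993 0.19 0.15 12.62
26.18 0.3093 0.19 0.18 12.81
26.43 0.3193 0.19 0.26 12.54
26.68 0.3293 0.19 0.15 12.93
26.93 0.3393 0.19 0.23 12.51
```

```bash
python3 turn.py 12
```

```text
27.18 0.3494 0.189 0.19 12.51
27.43 0.3594 0.19 0.16 12.72
27.68 0.3694 0.19 0.19 12.83
27.93 0.3794 0.19 0.17 12.83
28.18 0.3894 0.19 0.21 12.71
28.43 0.3995 0.19 0.2 12.71
28.68 0.4095 0.19 0.16 13.03
28.93 0.4194 0.19 0.16 12.59
29.18 0.4294 0.19 0.19 12.95
29.43 0.4394 0.19 0.21 12.68
29.68 0.4494 0.22 0.23 12.95
29.93 0.4593 0.249 0.17 12.52
```

```bash
sed -i "s/e>.3 and e-E\[-4\]<.03/e>.4 and e-E[-3]<.012/" turn.py; python3 turn.py 18
```

```text
30.18 0.4694 0.277 0.27 12.87
30.43 0.4794 0.307 0.3 12.87
30.68 0.4894 0.338 0.35 12.65
30.93 0.4994 0.369 0.36 12.77
31.18 0.5094 0.399 0.34 13.03
31.43 0.5193 0.429 0.43 12.87
31.68 0.5294 0.457 0.47 12.51
31.93 0.5394 0.485 0.48 13.09
32.17 0.5494 0.512 0.52 12.84
32.42 0.5594 0.538 0.52 12.55
32.67 0.5694 0.564 0.54 12.83
32.92 0.5793 0.592 0.62 12.46
33.17 0.5894 0.597 0.58 12.62
33.42 0.5994 0.596 0.55 12.79
STOP
```

Plateau at 0.597 N m: the limiter is slipping (~0.02 rad in). Release and retreat.

```bash
python3 - <<'E'
from h import *
jaws.grip(.045); manip.movel([.5927,-.1713,.17],feed=.12)
manip.move_ptp([*(HG+.01*yh),.3],ori(CY)); manip.wait(.2)
pic,d,i,T=cam('wrist');P=cloud(d,i,T);save('w4.png',cv2.resize(pic[0:240,200:380],None,fx=2.5,fy=2.5))
q=P[...,:2]-NEST; a=q@yh; b=q@xh; near=(d>0)&(abs(a)<.05)&(abs(b)<.04)
for lo in(.074,.056):
    k=near&(P[...,2]>lo)&(P[...,2]<.1);c,wh,an=rect(P,k); print((c-NEST)@yh,(c-NEST)@xh,wh,an,np.median(P[k][:,2]))
s=manip.sense(); print(s['t'],s['grip_width'],s['wrist_force'])
E
```

```text
0.004476975699380161 -0.00026623077887009494 [43.92082214 39.71127319] 4.981349468231201 0.08439832822153831
0.004647220156761539 -0.0002851072953046355 [55.9215889  43.89442062] 94.88190937042236 0.08406282788176783
36.375 0.04499920169566591 [0.07799584 0.53980077 0.59273902]
```

View pics/w4.png

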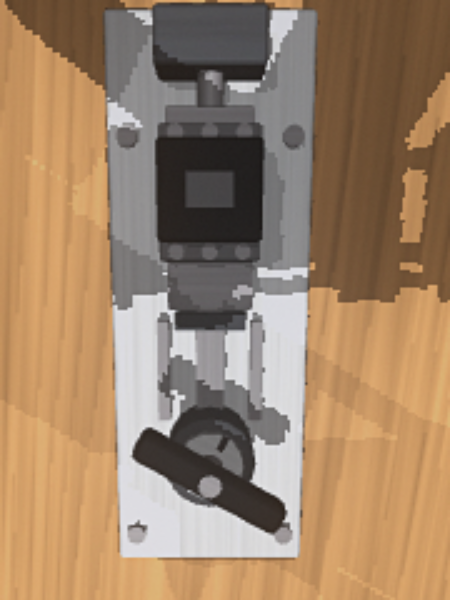

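The picture shows the contactor (px ~210,190) flat and aligned, held between the jaw and the rest. The handle has turned about 34° clockwise and is free of the gripper.

```bash
python3 -c "
from h import *
finish_job()"
```

```text
the job is handed in; nothing more can be done
```

The contactor is clamped upright in the bench clamp with its long side along the clamping direction, and I handed the job in at about 36 s of the allowed 61 s.

- **Placing:** I took it from the tray and set it down within 0.3 mm of the nest. Its underside met the base plate at the expected height.
- **Clamping:** Torque on the handle was flat at 0.19 N m until about 0.44 rad of turn. It then climbed steadily and levelled off at 0.597 N m from about 0.58 rad. I stopped at 0.60 rad, roughly 0.02 rad into the 0.16 rad of slip, and let go.
- **Last checks:** The wrist camera showed the contactor flat (top at 84 mm), about 0.2° off the clamp's axis, and touching both the jaw and the rest. The jaw had pushed it about 4.6 mm towards the rest. The gripper was clear of everything, with wrist force under 1 N.
- **Disagreements:** The pictures put the rest's face about 31 mm from nest, but the jaw's push places it nearer 32.6 mm. While I turned in larger steps at first, the torque at rest read close to zero, so I relied on the 0.01 rad steps that followed.
- **Not checked:** I could not read the remaining jaw force. I also took no final picture of the rest of the bench, though nothing else was touched on purpose.

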